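Take the hot garlic bulb off the plate with tongs

TASK

The roasted garlic bulb under the domed cover is too hot to touch. Lift the cover off by its knob and stand it upright on a free piece of worktop clear of the plate, then take the tongs out of their stand, close them on the bulb and lift it off the plate, and finish still holding it up in the tongs, at least 12 cm above the worktop. Never touch the bulb with the gripper itself, and leave the plate and everything else where they stand.

Things in the scene. Friction and masses are not known exactly. Their poses are not given: they have to be found in the camera images.
- plate: White round plate, 160 mm across, rim 14 mm high, 0.6 kg, standing on the worktop. Origin: centre of its underside. Its flat inner floor is 5 mm above the worktop and about 134 mm across.
- cover: Steel domed food cover standing on the plate over the garlic bulb: round, 122 mm across at its open lower rim, 70 mm high to the foot of its knob, 100 mm with the knob, wall 4 mm, 0.22 kg. Origin: centre of its underside (three 2 mm rubber feet under the rim); z points up. The worktop between plate and stand is free for it.
- cover_knob (a point): Middle of the black knob on top of the cover, the place to grip it: 28 mm across, 24 mm high, this point 88 mm above the cover's underside (12 mm below the knob's top, 12 mm above its underside).
- garlic: Bulb of garlic, whitish, round, 55 mm across and 55 mm tall with the tapering stem, 40 g, standing on the plate hidden under the cover, within 15 mm of the plate's centre. Origin: centre of its underside; z up towards the stem.
- garlic_middle (a point): Middle of the bulb, 24 mm above its underside, where it is widest: the height to close the tongs' tips on.
- tongs_stand: Fixed steel stand, a narrow open-topped box 38 x 110 mm (long side along its own y) and 50 mm high, floor and walls 3 mm, with a foot flange 50 x 122 mm. The tongs stand in it. Origin: centre of its underside.
- tongs: Kitchen tongs standing upright in the stand, tips down, the pin that joins their two steel arms at the top: 121 mm tall, 0.11 kg. The arms open and close along the tongs' own y axis (the stand's long side). Origin: midway between the tips, at the level of their lower ends; z points up to the pin, 115 mm above the origin.
- tongs_tips (a point): Point midway between the two tip pads, at the middle of their height: 13.5 mm above the tongs' origin. The pads are shallow V-shaped plates 25 mm wide and 27 mm high. Left alone they spring open to about 82 mm inside, 92 mm outside.
- tongs_grip (a point): Point midway between the black grip cushions on the outsides of the arms, 81 mm above the tips' lower ends and 34 mm below the pin (top of the tongs 40 mm above this point). Put one finger on each cushion from above. Cushions: 18 mm wide, 38 mm high (19 mm above and below), 52 mm over their outsides while open. Their line is the tongs' y axis.
- tongs_arm_l (a joint): Closing angle of one arm, 0 = sprung open, 0.34 = tips nearly shut (the other arm mirrors it). The arms push out on each finger with about 6 N open, 9 N on the bulb. At a finger opening of 48 mm the tongs are held, tips about 70 mm apart; at about 43 mm they meet the bulb. Finger force 25 to 45 N then holds it. Fingers may reopen to 50 mm: the tongs stay held.
- onion: Bystander, not to be moved: red onion, 84 mm across and 82 tall. Origin: centre of its underside.
- apple: Bystander, not to be moved: red apple, 70 mm across and 65 tall. Origin: centre of its underside.
- lemon: Bystander, not to be moved: yellow lemon lying on its side, 77 x 51 x 52 mm. Origin: centre of its underside.
- timer: Bystander, not to be moved: kitchen timer, red dome on a white foot, 62 mm across and 52 tall. Origin: centre of its underside.
- tub: Bystander, not to be moved: yoghurt tub, 72 mm across and 71 tall. Origin: centre of its underside.
- mill: Bystander, not to be moved: wooden pepper mill, 58 mm across and 170 tall. Origin: centre of its underside.
There are look-alikes about, which are no part of the job. Leave any pink look-alike of the tongs alone. Leave any blue look-alike of the cover alone.

How it is judged:
By the outcome, as a careful person would: the job done as asked, in the order asked, and still so for the second after the job is handed in, while the arm keeps its last pose, push and grip.
It also fails if it takes over 51 s, if anything falls off the work surface, if the arm or the gripper's body presses on something with over 40 N, if the wrist force passes 120 N, or if a joint passes its speed limit or range.

ROBOT

A 6-joint arm with a two-finger parallel gripper is mounted at the origin on a cart in front of the work surface, level with it; the furniture and walls round the work are solid. World frame = base frame: x ahead of the robot, y to its left, z up, the work surface at z = 0. Lengths are in m, angles in rad, forces in N, time in s.
With the tool pointing down it reaches from about 0.325 to 0.85 m from the base axis. Payload 15.5 kg.
Tool frame: the origin (TCP) lies at the very end of the fingers, on their centre line; the grasp point (between the pads) lies 19 mm behind it; z points along the fingers, y is the line along which they close (so a half turn about z gives the same grasp; the last joint's range is limited). The gripper opens to 91 mm and grips with 3 to 60 N. Pads are 32 mm wide; open, the fingers measure 118 mm over their backs; the gripper's body (76 mm by 178 mm) begins 60 mm behind the grasp point.
Start: joints at [1.198, 0.494, 1.345, -0, 1.302, -0.096], TCP at [0.171, 0.601, 0.214] pointing down, gripper open.
Joint ranges: [-2.91, 2.91], [-0.82, 2.16], [0.22, 2.67], [-1.22, 4.37], [0.12, 2.79], [-3.08, 3.08]. Speed limits (rad/s): [1.89, 1.89, 2.57, 3.01, 3.01, 3.01].

INTERFACE

Orientations are given as [roll, pitch, yaw] about the fixed x, y, z axes, in that order (R = Rz(yaw) Ry(pitch) Rx(roll)).
In Python, from workcell import manip gives the robot as it stands. The module is installed in compiled form; this text tells all that it offers.
- The arm moves only by the tool carry_out, never from a script. Its argument "moves" is a list of rows, each an object with "translation": the shift along the tool's x, y, z in m, a list of three; "roll": the turn about the tool's z in rad; "jaw": the finger opening in m, from 0 to 0.0912. In form: [{"translation": [dx, dy, dz], "roll": roll, "jaw": jaw}, ...]. A call has 1 to 8 rows; each row shifts and turns the commanded pose from where the row before left it, along the tool's axes as they then stand; what a row does not reach is not made up. A row lasts 1/10 s, in which the tool goes at most 50 mm and 8.59 degrees, less where a joint would pass 70% of its speed; a pose out of reach is approached as far as the arm can. A call with a gripper value outside its range is refused whole. The fingers move at their own pace and stop on an object; "squeeze" is the grip in N (left out, the last holds). Time passes only in rows, so rows that do not move let the fingers close. It gives the time, the measured TCP pose, the force, the opening and the grip force at its end, in the units of the state.
- manip.state(): the state, without advancing time (a new reading comes with each control period).
- manip.read_camera(name): name is "scene" or "top"; returns the picture (400x640x3 uint8, blue, green, red); there is no depth.
- manip.camera_info(name): a dict with "fx", "fy", "cx", "cy" (pixels), "world_from_camera" (4x4, takes a point from camera to world coordinates). Camera axes: x right, y down, z forward; pixel columns grow to the right and rows downward; lengths in m; the calibration is good to about 2 mm. A picture is of the moment at which its call begins. camera_info takes no time and is no camera call.
- manip.job_done(): hands the job in; it is judged then, once.
The state is a dict: "clock": time; "joint_pos": joint angles; "joint_velocities": joint speeds; "tau": joint torques, N m; "ee_pos": TCP position; "tool_rot": TCP orientation; "contact_force": force on the tool from outside, world axes, zero at the start; "ft_torque": the same for the moment, N m; "gripper_width": finger opening in m; "grasp_force": force on a finger pad.
Only numpy, scipy, OpenCV 4.12 (cv2) and the standard library are available. Lean on these libraries where they do the work, as an engineer would, in place of code of your own. Each camera call takes 0.05 s, during which the arm holds its last target. There are 200 camera calls.

## Working session

There is one attempt and no reset: what is moved stays moved. The work goes in short steps, Python scripts to look and compute and a tool call to move; the robot and the scene stay as the last step left them, time stands still between calls to the robot, and variables do not carry over. Pictures are saved under pics/ and viewed, at most 13 in all, crops included, and the job is handed in when it is done.

Besides the shell and the picture viewer there is one more tool, called after "Request:" by a JSON object that holds its "fn" and its "kwargs", one argument or row to a line. carry_out: Moves the arm, as the interface text tells. Its arguments: {"type":"object","properties":{"moves":{"type":"array"},"squeeze":{"type":"number"}},"required":["moves"]}

```bash
mkdir -p pics; python3 - <<'E'
from workcell import manip
import cv2,numpy as np
for n in("scene","top"):
    cv2.imwrite(f"pics/{n}0.png",manip.read_camera(n)); i=manip.camera_info(n)
    print(n,i["fx"],i["fy"],i["cx"],i["cy"]);print(np.round(i["world_from_camera"],4))
print(manip.state())
E
```

```text
scene 379.36669858888393 379.36669858888393 321.86431647869955 202.1547203878211
[[ 0.2055 -0.6402  0.7402 -0.1854]
 [-0.9784 -0.1505  0.1415 -0.1189]
 [ 0.0208 -0.7534 -0.6573  0.7498]
 [ 0.      0.      0.      1.    ]]
top 371.55870666219175 371.55870666219175 314.8972156370587 199.91195513182586
[[ 0.0175 -0.9839  0.1779  0.3458]
 [-0.9997 -0.0203 -0.0141  0.0384]
 [ 0.0175 -0.1776 -0.9839  1.1192]
 [ 0.      0.      0.      1.    ]]
{'clock': 0.1, 'joint_pos': array([ 1.19846110e+00,  4.94091182e-01,  1.34606770e+00, -2.32953672e-05,
        1.30247463e+00, -9.55177029e-02]), 'joint_velocities': array([ 0.00077668, -0.00118711, -0.00309944,  0.00091318,  0.00178335,
        0.00124667]), 'tau': array([ 1.09119097e-03, -8.80245566e+01, -3.82544267e+01,  7.08068325e-02,
        4.84694832e-02, -2.71077624e-05]), 'ee_pos': array([0.17070336, 0.60089038, 0.21341695]), 'tool_rot': array([-3.14055439e+00, -7.69165965e-05,  2.86478127e+00]), 'contact_force': array([ 0.70401097, -0.39441491, -0.21779493]), 'ft_torque': array([ 0.03733597,  0.00782261, -0.03503828]), 'grasp_force': 0.0, 'gripper_width': 0.09080334209828761}
```

View pics/scene0.png

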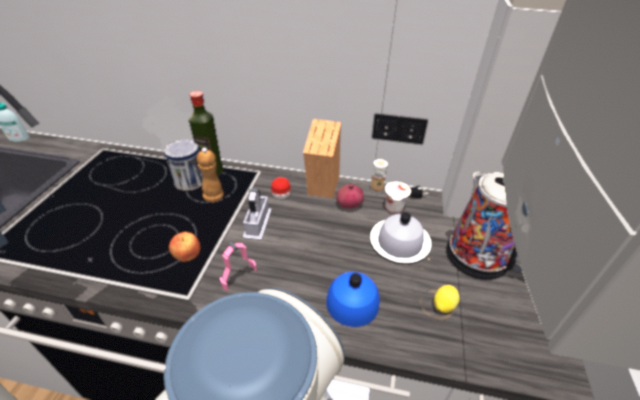

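View pics/top0.png

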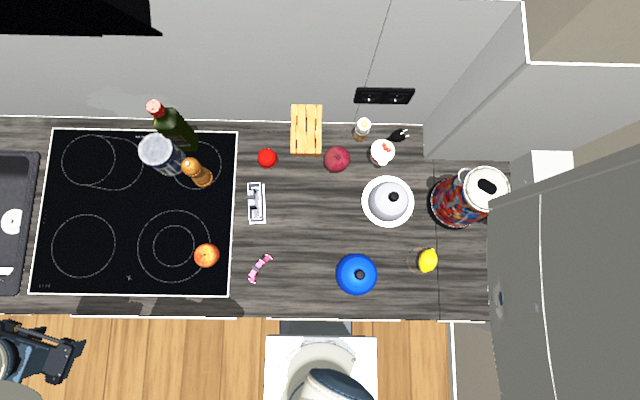

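The scene view shows two covers: steel at (404,237) on the white plate, and blue at (354,298). It also shows two pairs of tongs: steel in the stand at (257,215), and pink at (237,265) lying loose. In the top view these are at (388,201), (357,274), (256,202) and (260,268). The steel ones fit the description, so I'll confirm them enlarged.

```bash
cat > h.py <<'E'
import cv2,numpy as np
from workcell import manip
def ray(n,u,v):
    i=manip.camera_info(n);T=np.array(i["world_from_camera"])
    return T[:3,3],T[:3,:3]@np.array([(u-i["cx"])/i["fx"],(v-i["cy"])/i["fy"],1])
def plane(n,u,v,z):
    o,d=ray(n,u,v);return o+d*(z-o[2])/d[2]
def tri(ps,pt):
    (a,d),(b,e)=ray("scene",*ps),ray("top",*pt)
    s=np.linalg.lstsq(np.c_[d,-e],b-a,rcond=None)[0];p,q=a+d*s[0],b+e*s[1]
    return (p+q)/2,np.linalg.norm(p-q)
def proj(n,p):
    i=manip.camera_info(n);c=np.linalg.inv(i["world_from_camera"])@np.r_[p,1]
    return np.array([i["fx"]*c[0]/c[2]+i["cx"],i["fy"]*c[1]/c[2]+i["cy"]])
E
python3 - <<'E'
from h import *
s,t=cv2.imread("pics/scene0.png"),cv2.imread("pics/top0.png")
r=lambda im,x,y,w,h,k:cv2.resize(im[y:y+h,x:x+w],(w*k,h*k),interpolation=cv2.INTER_CUBIC)
A=np.hstack([r(s,235,180,40,65,5)[:300,:200],r(t,240,175,35,60,5)[:300,:175]])
B=np.hstack([r(s,365,205,70,60,4)[:240,:280],r(t,355,170,60,60,4)[:240,:240]])
o=np.zeros((300+240,800,3),np.uint8);o[:300,:A.shape[1]]=A;o[300:,:B.shape[1]]=B
o[300:540,530:750]=r(t,335,250,55,60,4)[:240]
cv2.imwrite("pics/crop1.png",o)
# knobs
for n,im,(x,y,w,h) in(("scene",s,(390,205,30,22)),("top",t,(383,188,22,18))):
    m=(im[y:y+h,x:x+w].max(2)<60).astype(np.uint8);c,l,st,ce=cv2.connectedComponentsWithStats(m)
    k=1+np.argmax(st[1:,4]);print(n,"knob",ce[k]+[x,y],st[k]); 
# plate in top: bright low saturation
x,y=355,170;im=t[y:y+60,x:x+65];m=((im.min(2)>200)).astype(np.uint8)
cs=cv2.findContours(m,0,1)[0];c=max(cs,key=cv2.contourArea);e=cv2.fitEllipse(cv2.convexHull(c));print("plate",e[0][0]+x,e[0][1]+y,e[1])
print(plane("top",e[0][0]+x,e[0][1]+y,.013), np.array(e[1])/371.6*1.13)
E
```

```text
scene knob [404.92424242 217.66666667] [11  8  9 11 66]
top knob [392.81818182 196.63636364] [ 6  5  9  8 33]
plate 387.3594779968262 201.07698249816895 (51.55403518676758, 53.68327713012695)
[ 0.54680943 -0.19744223  0.013     ] [0.15677088 0.1632457 ]
```

View pics/crop1.png

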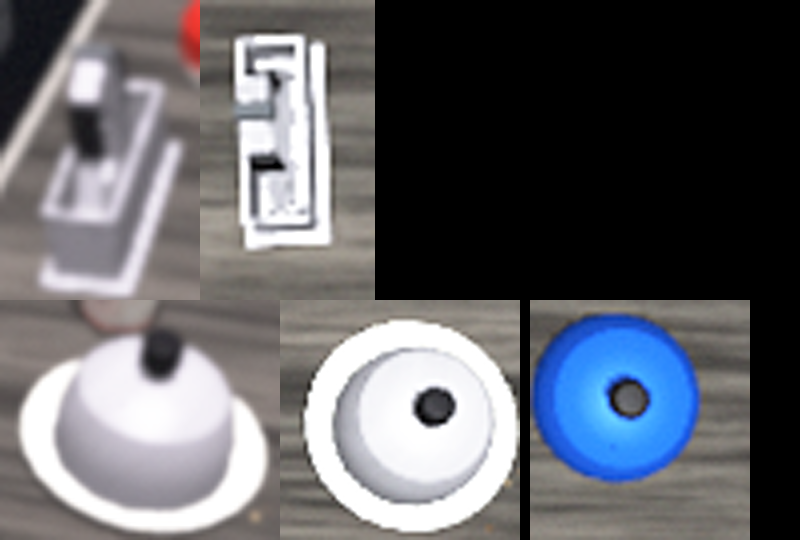

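The crop confirms it: steel cover with black knob on the plate, steel tongs with black cushions in the steel stand. The blue cover is the look-alike. Next I'll measure both.

```bash
python3 - <<'E'
from h import *
s,t=cv2.imread("pics/scene0.png"),cv2.imread("pics/top0.png")
K={}
for n,im,(x,y,w,h) in(("scene",s,(390,205,30,26)),("top",t,(383,185,22,22))):
    m=(im[y:y+h,x:x+w].max(2)<110).astype(np.uint8);c,l,st,ce=cv2.connectedComponentsWithStats(m)
    k=1+np.argmax(st[1:,4]);K[n]=ce[k]+[x,y];print(n,K[n],st[k])
print("knob tri",tri(K["scene"],K["top"]),plane("top",*K["top"],.095),plane("scene",*K["scene"],.093))
for nm,pts in(("rim",[(247.2,182.2),(260.8,182.2),(262.6,220.4),(249.2,220)]),):
    P=np.array([plane("top",*p,.05)[:2] for p in pts]);print(nm,P.round(4),P.mean(0));print(np.linalg.norm(np.diff(P,axis=0),axis=1), cv2.minAreaRect(P.astype(np.float32)*1000))
for n in("top","scene"):
    im=(t if n=="top" else s)
    x,y,w,h=(244,178,28,50) if n=="top" else (240,183,38,60)
    hs=cv2.cvtColor(im[y:y+h,x:x+w],cv2.COLOR_BGR2HSV)
    m=(im[y:y+h,x:x+w].max(2)<70).astype(np.uint8);c,l,st,ce=cv2.connectedComponentsWithStats(m)
    for k in range(1,c):
        if st[k,4]>5:print(n,(ce[k]+[x,y]).round(1),st[k]+[x,y,0,0,0])
r=lambda im,x,y,w,h,k:cv2.resize(im[y:y+h,x:x+w],(w*k,h*k),interpolation=cv2.INTER_NEAREST)
cv2.imwrite("pics/crop2.png",np.hstack([r(t,240,178,35,50,11),r(s,240,188,35,50,11)]))
E
```

```text
scene [407.98461538 213.62564103] [ 11   0  19  20 195]
top [393.18309859 196.30985915] [ 6  7 10 10 71]
knob tri (array([ 0.54400678, -0.19695279,  0.10702641]), np.float64(0.005993512717226554)) [ 0.54589669 -0.19665619  0.095     ] [ 0.5610899  -0.20170319  0.093     ]
rim [[0.588  0.223 ]
 [0.5888 0.1831]
 [0.4759 0.173 ]
 [0.4763 0.2117]] [0.53225911 0.19770377]
[0.03988986 0.11335559 0.03864324] ((531.9439697265625, 198.01364135742188), (116.04705047607422, 39.79895782470703), 5.102187156677246)
top [252.8 207.5] [250 207   7   2  13]
scene [243.  188.6] [240 183  10  17  96]
scene [251.7 205.7] [249 202   6   9  47]
```

View pics/crop2.png

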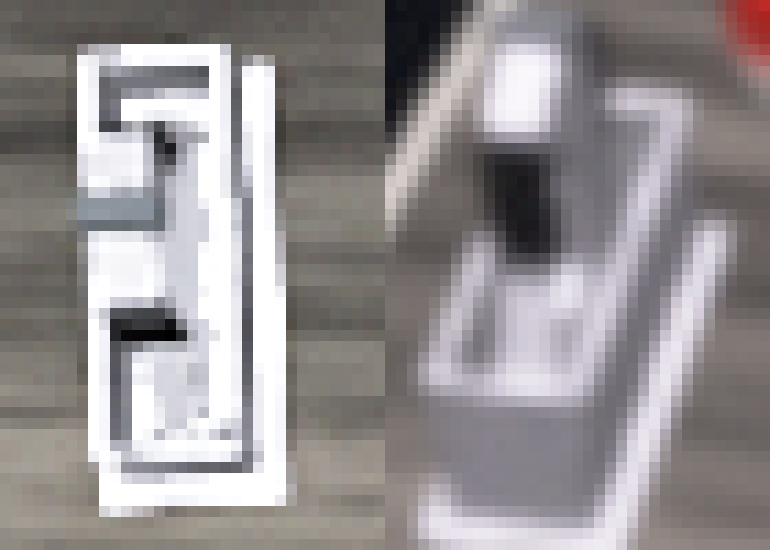

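The enlarged crops show the tongs' pin head at about (251,197) in the top view, the near cushion at about (253.4,207), and the stand's rim running from (247,182) to (262.6,220). In the scene view the head face is at (252.7,196) and the near cushion at (251.7,205.7).

```bash
cat >> h.py <<'E'
def go(x,y,z,yaw=None):
    "tool-frame shift from the measured pose to a target (tool down)"
    s=manip.state();p=s["ee_pos"];w=s["tool_rot"][2];d=np.array([x,y,z])-p
    c,n=np.cos(w),np.sin(w)
    print("at",p.round(4),"yaw",round(w,4),"shift",np.round([c*d[0]+n*d[1],n*d[0]-c*d[1],-d[2]],4),"roll",None if yaw is None else round(w-yaw,4))
E
python3 - <<'E'
from h import *
print("knob",tri((404.9,217.7),(393,196.4)),plane("scene",404.9,217.7,.093))
print("pin",plane("top",251,197.1,.124),"cush near", tri((251.9,206),(253.4,207.4)))
for n,p in(("blue",(357,274)),("onion",(337,158)),("tub",(382,152)),("timer",(267,158)),("pink",(260,268)),("jar",(362,130)),("lemon",(428,260))):print(n,plane("top",*p,.05).round(3))
for a in(.532,.546):
    print(proj("top",(a,.198,.124)),proj("scene",(a,.198,.124)))
s,t=cv2.imread("pics/scene0.png"),cv2.imread("pics/top0.png")
E
```

```text
knob (array([ 0.54616821, -0.19587896,  0.0913002 ]), np.float64(0.0021637294188292704)) [ 0.54385885 -0.19461133  0.093     ]
pin [0.52996432 0.19786156 0.124     ] cush near (array([0.50729614, 0.1979175 , 0.08458642]), np.float64(0.003966636111227821))
blue [ 0.329 -0.1    0.05 ]
onion [ 0.668 -0.041  0.05 ]
tub [ 0.69  -0.176  0.05 ]
timer [0.663 0.168 0.05 ]
pink [0.341 0.175 0.05 ]
jar [ 0.758 -0.116  0.05 ]
lemon [ 0.371 -0.303  0.05 ]
[250.98497194 196.36319747] [254.37064858 188.52519383]
[251.23203659 191.31739132] [256.16593687 185.25850191]
```

Request:
{"fn": "carry_out", "kwargs": {
  "moves": [
    {"translation": [0, 0, 0], "roll": 0.145, "jaw": 0.09},
    {"translation": [0, 0, 0], "roll": 0.145, "jaw": 0.09},
    {"translation": [0, 0, 0], "roll": 0.145, "jaw": 0.09},
    {"translation": [0, 0, 0], "roll": 0.145, "jaw": 0.09},
    {"translation": [0, 0, 0], "roll": 0.145, "jaw": 0.09},
    {"translation": [0, 0, 0], "roll": 0.145, "jaw": 0.09},
    {"translation": [0, 0, 0], "roll": 0.145, "jaw": 0.09},
    {"translation": [0, 0, 0], "roll": 0.145, "jaw": 0.09}
  ]
}}

```text
clock: 0.9
ee_pos: [0.1707, 0.601, 0.2135]
tool_rot: [-3.141, 0.001, 1.699]
contact_force: [0.0, 0.3, 0.5]
gripper_width: 0.0899
grasp_force: 0.0
```

Request:
{"fn": "carry_out", "kwargs": {
  "moves": [
    {"translation": [0, 0, 0], "roll": 0.039, "jaw": 0.09},
    {"translation": [-0.046, 0.0168, 0], "roll": 0, "jaw": 0.09},
    {"translation": [-0.046, 0.0168, 0], "roll": 0, "jaw": 0.09},
    {"translation": [-0.046, 0.0168, 0], "roll": 0, "jaw": 0.09},
    {"translation": [-0.046, 0.0168, 0], "roll": 0, "jaw": 0.09},
    {"translation": [-0.046, 0.0168, 0], "roll": 0, "jaw": 0.09},
    {"translation": [-0.046, 0.0168, 0], "roll": 0, "jaw": 0.09},
    {"translation": [-0.046, 0.0168, 0], "roll": 0, "jaw": 0.09}
  ]
}}

```text
clock: 1.7
ee_pos: [0.3187, 0.29, 0.2139]
tool_rot: [-3.142, 0.0, 1.666]
contact_force: [0.6, 0.5, -0.4]
gripper_width: 0.0899
grasp_force: 0.0
```

Request:
{"fn": "carry_out", "kwargs": {
  "moves": [
    {"translation": [-0.046, 0.0168, 0], "roll": 0, "jaw": 0.09},
    {"translation": [-0.046, 0.0168, 0], "roll": 0, "jaw": 0.09},
    {"translation": [-0.046, 0.0168, 0], "roll": 0, "jaw": 0.09},
    {"translation": [-0.046, 0.0168, 0], "roll": 0, "jaw": 0.09},
    {"translation": [-0.046, 0.0168, 0], "roll": 0, "jaw": 0.09},
    {"translation": [-0.046, 0.0168, 0], "roll": 0, "jaw": 0.09},
    {"translation": [-0.046, 0.0168, 0], "roll": 0, "jaw": 0.09},
    {"translation": [-0.046, 0.0168, 0], "roll": 0, "jaw": 0.09}
  ]
}}

```text
clock: 2.5
ee_pos: [0.4874, -0.0639, 0.2138]
tool_rot: [-3.141, -0.0, 1.665]
contact_force: [0.3, 0.5, 0.8]
gripper_width: 0.0902
grasp_force: 0.0
```

Request:
{"fn": "carry_out", "kwargs": {
  "moves": [
    {"translation": [-0.046, 0.0168, 0], "roll": 0, "jaw": 0.09},
    {"translation": [-0.046, 0.0168, 0], "roll": 0, "jaw": 0.09},
    {"translation": [0, 0, 0], "roll": 0, "jaw": 0.06},
    {"translation": [0, 0, 0], "roll": 0, "jaw": 0.06}
  ]
}}

```text
clock: 2.9
ee_pos: [0.5291, -0.151, 0.2133]
tool_rot: [-3.141, -0.001, 1.664]
contact_force: [-0.0, 0.9, -0.3]
gripper_width: 0.077
grasp_force: 0.0
```

```bash
python3 -c "
from h import *
go(.546,-.196,.080,1.66)"
```

```text
at [ 0.5291 -0.151   0.2133] yaw 1.664 shift [-0.0464  0.0126  0.1333] roll 0.004
```

Request:
{"fn": "carry_out", "kwargs": {
  "moves": [
    {"translation": [-0.0464, 0.0126, 0], "roll": 0, "jaw": 0.06},
    {"translation": [0, 0, 0.03], "roll": 0, "jaw": 0.06},
    {"translation": [0, 0, 0.03], "roll": 0, "jaw": 0.06},
    {"translation": [0, 0, 0.03], "roll": 0, "jaw": 0.06},
    {"translation": [0, 0, 0.025], "roll": 0, "jaw": 0.06},
    {"translation": [0, 0, 0.018], "roll": 0, "jaw": 0.06},
    {"translation": [0, 0, 0], "roll": 0, "jaw": 0.06},
    {"translation": [0, 0, 0], "roll": 0, "jaw": 0.06}
  ]
}}

```text
clock: 3.7
ee_pos: [0.5461, -0.1943, 0.0814]
tool_rot: [-3.141, -0.0, 1.667]
contact_force: [-0.8, 0.0, -0.1]
gripper_width: 0.0603
grasp_force: 0.0
```

```bash
python3 -c "
from h import *
go(.546,-.196,.080,1.66)"
```

```text
at [ 0.5461 -0.1943  0.0814] yaw 1.6666 shift [-0.0017 -0.0002  0.0014] roll 0.0066
```

Request:
{"fn": "carry_out", "kwargs": {
  "moves": [
    {"translation": [-0.0015, 0, 0.0005], "roll": 0, "jaw": 0.04},
    {"translation": [0, 0, 0], "roll": 0, "jaw": 0.034},
    {"translation": [0, 0, 0], "roll": 0, "jaw": 0.03},
    {"translation": [0, 0, 0], "roll": 0, "jaw": 0.026},
    {"translation": [0, 0, 0], "roll": 0, "jaw": 0.02},
    {"translation": [0, 0, 0], "roll": 0, "jaw": 0.015},
    {"translation": [0, 0, 0], "roll": 0, "jaw": 0.015}
  ],
  "squeeze": 25
}}

```text
clock: 4.4
ee_pos: [0.5466, -0.1967, 0.0806]
tool_rot: [3.141, 0.0, 1.666]
contact_force: [-0.2, -0.2, 2.7]
gripper_width: 0.0268
grasp_force: 25.0
```

Request:
{"fn": "carry_out", "kwargs": {
  "moves": [
    {"translation": [0, 0, -0.01], "roll": 0, "jaw": 0.015},
    {"translation": [0, 0, -0.02], "roll": 0, "jaw": 0.015},
    {"translation": [0, 0, -0.03], "roll": 0, "jaw": 0.015},
    {"translation": [0, 0, -0.03], "roll": 0, "jaw": 0.015},
    {"translation": [0, 0, -0.02], "roll": 0, "jaw": 0.015},
    {"translation": [0, 0, 0], "roll": 0, "jaw": 0.015}
  ]
}}

```text
clock: 5.0
ee_pos: [0.5475, -0.1972, 0.1936]
tool_rot: [3.138, 0.002, 1.666]
contact_force: [0.5, -0.2, -2.4]
gripper_width: 0.0267
grasp_force: 25.0
```

```bash
python3 -c "
from h import *
go(.525,.03,.19,1.66);print(manip.state()['gripper_width'])"
```

```text
at [ 0.5475 -0.1972  0.1936] yaw 1.6658 shift [ 0.2283 -0.0009  0.0036] roll 0.0058
0.026728164064697427
```

Request:
{"fn": "carry_out", "kwargs": {
  "moves": [
    {"translation": [0.02, 0, 0], "roll": 0, "jaw": 0.015},
    {"translation": [0.04, 0, 0], "roll": 0, "jaw": 0.015},
    {"translation": [0.04, 0, 0], "roll": 0, "jaw": 0.015},
    {"translation": [0.04, 0, 0], "roll": 0, "jaw": 0.015},
    {"translation": [0.04, 0, 0], "roll": 0, "jaw": 0.015},
    {"translation": [0.03, 0, 0], "roll": 0, "jaw": 0.015},
    {"translation": [0.01, 0, 0], "roll": 0, "jaw": 0.015},
    {"translation": [0, 0, 0], "roll": 0, "jaw": 0.015}
  ]
}}

```text
clock: 5.8
ee_pos: [0.5249, 0.0234, 0.1898]
tool_rot: [-3.14, -0.0, 1.668]
contact_force: [0.1, 0.3, -2.2]
gripper_width: 0.0266
grasp_force: 25.0
```

Request:
{"fn": "carry_out", "kwargs": {
  "moves": [
    {"translation": [0, 0, 0.02], "roll": 0, "jaw": 0.015},
    {"translation": [0, 0, 0.03], "roll": 0, "jaw": 0.015},
    {"translation": [0, 0, 0.03], "roll": 0, "jaw": 0.015},
    {"translation": [0, 0, 0.02], "roll": 0, "jaw": 0.015},
    {"translation": [0, 0, 0.008], "roll": 0, "jaw": 0.015},
    {"translation": [0, 0, 0.003], "roll": 0, "jaw": 0.015},
    {"translation": [0, 0, 0], "roll": 0, "jaw": 0.015}
  ]
}}

```text
clock: 6.5
ee_pos: [0.5258, 0.0218, 0.0797]
tool_rot: [3.141, 0.0, 1.665]
contact_force: [0.9, -0.6, -2.0]
gripper_width: 0.0268
grasp_force: 25.0
```

```bash
python3 -c "
from h import *
go(.5255,.02,.0755,1.66)
s,t=manip.read_camera('scene'),manip.read_camera('top')
cv2.imwrite('pics/s2.png',s);cv2.imwrite('pics/t2.png',t)
r=lambda im,x,y,w,h,k:cv2.resize(im[y:y+h,x:x+w],(w*k,h*k),interpolation=cv2.INTER_CUBIC)
cv2.imwrite('pics/crop3.png',np.vstack([r(s,230,180,220,100,3),r(t,230,150,220,90,3)]))"
```

```text
at [0.5258 0.0218 0.0797] yaw 1.6653 shift [-0.0017 -0.0005  0.0042] roll 0.0053
```

View pics/crop3.png

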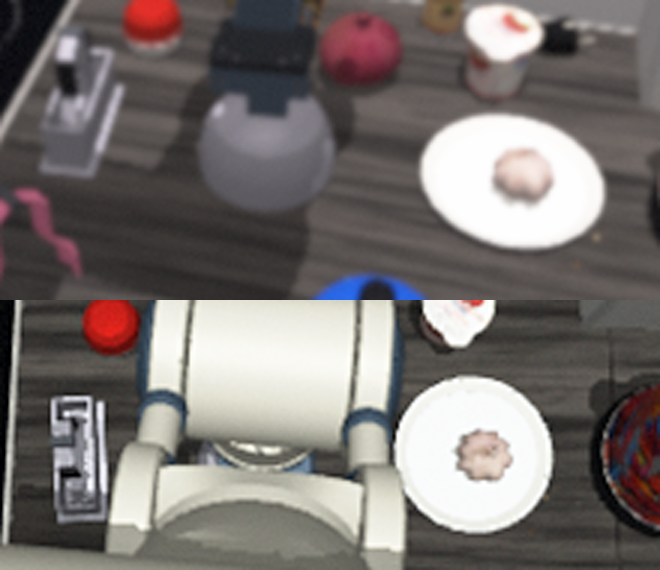

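The cover is held just above the free worktop. The uncovered bulb shows on the plate at about (404,238) in the scene view and (392,202) in the top view. I'll set the cover down, release it and measure the bulb.

Request:
{"fn": "carry_out", "kwargs": {
  "moves": [
    {"translation": [0, 0, 0.003], "roll": 0, "jaw": 0.015},
    {"translation": [0, 0, 0.0015], "roll": 0, "jaw": 0.015},
    {"translation": [0, 0, 0], "roll": 0, "jaw": 0.015},
    {"translation": [0, 0, 0], "roll": 0, "jaw": 0.015}
  ]
}}

```text
clock: 7.0
ee_pos: [0.526, 0.0224, 0.0755]
tool_rot: [3.14, 0.0, 1.666]
contact_force: [-0.8, 0.8, 6.1]
gripper_width: 0.027
grasp_force: 25.0
```

```bash
python3 - <<'E'
from h import *
print(manip.state()["contact_force"],manip.state()["ee_pos"])
C={}
for n,f,(x,y,w,h) in(("scene","s2",(376,222,52,36)),("top","t2",(372,186,36,36))):
    im=cv2.imread(f"pics/{f}.png")[y:y+h,x:x+w];g=im.astype(int)
    m=((g[...,2]-g[...,0])>12).astype(np.uint8)
    c,l,st,ce=cv2.connectedComponentsWithStats(m);k=1+np.argmax(st[1:,4])
    q=cv2.findContours((l==k).astype(np.uint8),0,1)[0][0];cc,r=cv2.minEnclosingCircle(q)
    C[n]=np.array(cc)+[x,y];print(n,ce[k]+[x,y],C[n],r,st[k])
    print(plane(n,*(ce[k]+[x,y]),.033),plane(n,*C[n],.03))
print(tri(C["scene"],C["top"]))
E
```

```text
[-0.78830012  0.83851082  6.0960337 ] [0.52598795 0.02235989 0.07551171]
scene [403.92857143 237.58214286] [404.09504128 237.59917355] 10.191869735717773 [ 18   7  21  18 280]
[ 0.53318564 -0.20234413  0.033     ] [ 0.53622951 -0.20312465  0.03      ]
top [390.78008299 201.49792531] [390.875 201.25 ] 9.291393280029297 [ 10   7  19  17 241]
[ 0.54211209 -0.20338306  0.033     ] [ 0.54341273 -0.20434974  0.03      ]
(array([ 0.54470517, -0.20509746,  0.02191971]), np.float64(0.0020724094806727463))
```

Request:
{"fn": "carry_out", "kwargs": {
  "moves": [
    {"translation": [0, 0, 0], "roll": 0, "jaw": 0.03},
    {"translation": [0, 0, 0], "roll": 0, "jaw": 0.05},
    {"translation": [0, 0, 0], "roll": 0, "jaw": 0.06},
    {"translation": [0, 0, 0], "roll": 0, "jaw": 0.06},
    {"translation": [0, 0, -0.02], "roll": 0, "jaw": 0.08},
    {"translation": [0, 0, -0.04], "roll": 0, "jaw": 0.09},
    {"translation": [0, 0, -0.04], "roll": 0, "jaw": 0.09},
    {"translation": [0, 0, -0.02], "roll": 0, "jaw": 0.09}
  ]
}}

```text
clock: 7.8
ee_pos: [0.5265, 0.0223, 0.198]
tool_rot: [3.138, 0.001, 1.666]
contact_force: [0.7, -0.2, -1.0]
gripper_width: 0.0832
grasp_force: 0.0
```

```bash
python3 -c "
from h import *
go(.531,.198,.066,1.66)"
```

```text
at [0.5265 0.0223 0.198 ] yaw 1.6658 shift [0.1745 0.0212 0.132 ] roll 0.0058
```

Request:
{"fn": "carry_out", "kwargs": {
  "moves": [
    {"translation": [0.04, 0.005, 0], "roll": 0, "jaw": 0.09},
    {"translation": [0.04, 0.005, 0], "roll": 0, "jaw": 0.09},
    {"translation": [0.04, 0.005, 0], "roll": 0, "jaw": 0.09},
    {"translation": [0.04, 0.005, 0], "roll": 0, "jaw": 0.09},
    {"translation": [0.0145, 0.0012, 0], "roll": 0, "jaw": 0.09},
    {"translation": [0, 0, 0.02], "roll": 0, "jaw": 0.09},
    {"translation": [0, 0, 0.02], "roll": 0, "jaw": 0.09},
    {"translation": [0, 0, 0], "roll": 0, "jaw": 0.09}
  ]
}}

```text
clock: 8.6
ee_pos: [0.5286, 0.1974, 0.1528]
tool_rot: [-3.137, 0.001, 1.666]
contact_force: [-0.7, 0.5, -0.3]
gripper_width: 0.09
grasp_force: 0.0
```

```bash
python3 -c "
from h import *
go(.531,.198,.066,1.66)
s,t=manip.read_camera('scene'),manip.read_camera('top')
cv2.imwrite('pics/s3.png',s);cv2.imwrite('pics/t3.png',t)
r=lambda im,x,y,w,h,k:cv2.resize(im[y:y+h,x:x+w],(w*k,h*k),interpolation=cv2.INTER_CUBIC)
cv2.imwrite('pics/crop4.png',np.hstack([r(s,225,140,190,140,4)]))"
```

```text
at [0.5286 0.1974 0.1528] yaw 1.6659 shift [0.0003 0.0025 0.0868] roll 0.0059
```

View pics/crop4.png

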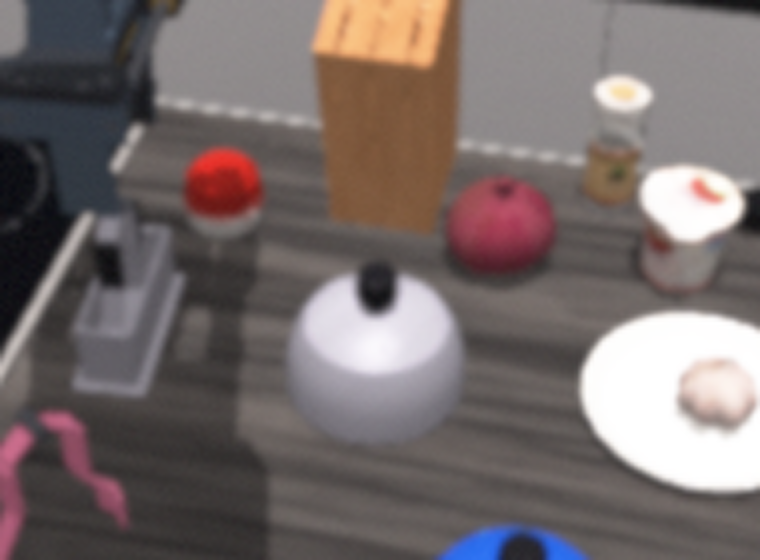

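The cover stands upright at about (319,227) in the full scene image, clear of plate and stand. The tongs are still in the stand under the gripper, so I'll descend.

Request:
{"fn": "carry_out", "kwargs": {
  "moves": [
    {"translation": [0.0003, 0.0025, 0.01], "roll": 0, "jaw": 0.09},
    {"translation": [0, 0, 0.02], "roll": 0, "jaw": 0.09},
    {"translation": [0, 0, 0.02], "roll": 0, "jaw": 0.09},
    {"translation": [0, 0, 0.02], "roll": 0, "jaw": 0.09},
    {"translation": [0, 0, 0.012], "roll": 0, "jaw": 0.09},
    {"translation": [0, 0, 0.004], "roll": 0, "jaw": 0.09},
    {"translation": [0, 0, 0], "roll": 0, "jaw": 0.07},
    {"translation": [0, 0, 0], "roll": 0, "jaw": 0.065}
  ],
  "squeeze": 30
}}

```text
clock: 9.5
ee_pos: [0.5331, 0.1987, 0.0697]
tool_rot: [3.14, -0.0, 1.666]
contact_force: [0.2, -0.8, -0.1]
gripper_width: 0.0768
grasp_force: 0.0
```

Request:
{"fn": "carry_out", "kwargs": {
  "moves": [
    {"translation": [0, 0, 0], "roll": 0, "jaw": 0.06},
    {"translation": [0, 0, 0], "roll": 0, "jaw": 0.055},
    {"translation": [0, 0, 0], "roll": 0, "jaw": 0.052},
    {"translation": [0, 0, 0], "roll": 0, "jaw": 0.05},
    {"translation": [0, 0, 0], "roll": 0, "jaw": 0.048},
    {"translation": [0, 0, 0], "roll": 0, "jaw": 0.048},
    {"translation": [0, 0, 0], "roll": 0, "jaw": 0.048}
  ]
}}

```text
clock: 10.2
ee_pos: [0.533, 0.1988, 0.0696]
tool_rot: [3.14, -0.0, 1.666]
contact_force: [-0.5, -0.3, 8.9]
gripper_width: 0.0506
grasp_force: 30.0
```

Request:
{"fn": "carry_out", "kwargs": {
  "moves": [
    {"translation": [0, 0, 0], "roll": 0, "jaw": 0.048},
    {"translation": [0, 0, 0], "roll": 0, "jaw": 0.048},
    {"translation": [0, 0, 0], "roll": 0, "jaw": 0.048}
  ]
}}

```text
clock: 10.5
ee_pos: [0.533, 0.1988, 0.0696]
tool_rot: [3.14, -0.0, 1.666]
contact_force: [-0.3, 0.2, 8.7]
gripper_width: 0.0503
grasp_force: 30.0
```

```bash
python3 -c "
from h import *
s=manip.state();print(s['gripper_width'],s['grasp_force'],s['contact_force'],s['ft_torque'])
s=manip.read_camera('scene')
r=lambda im,x,y,w,h,k:cv2.resize(im[y:y+h,x:x+w],(w*k,h*k),interpolation=cv2.INTER_CUBIC)
cv2.imwrite('pics/crop5.png',np.hstack([r(s,215,130,90,120,5)]))"
```

```text
0.05031162984338305 30.001182854175568 [-0.30907257  0.18304655  8.65463096] [-0.0875498   0.22875143 -0.02013546]
```

View pics/crop5.png

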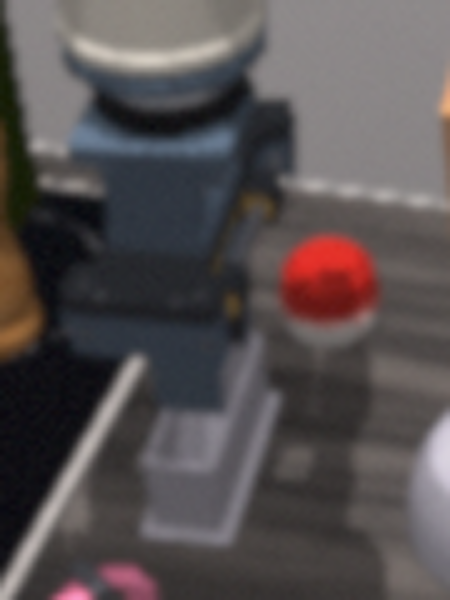

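The fingers are on the cushions at 50 mm and the tongs are pressing lightly on the stand floor. I'll lift to relieve that.

Request:
{"fn": "carry_out", "kwargs": {
  "moves": [
    {"translation": [0, 0, -0.003], "roll": 0, "jaw": 0.048},
    {"translation": [0, 0, -0.005], "roll": 0, "jaw": 0.048},
    {"translation": [0, 0, -0.005], "roll": 0, "jaw": 0.048},
    {"translation": [0, 0, 0], "roll": 0, "jaw": 0.048},
    {"translation": [0, 0, 0], "roll": 0, "jaw": 0.048},
    {"translation": [0, 0, 0], "roll": 0, "jaw": 0.048}
  ]
}}

```text
clock: 11.15
ee_pos: [0.5324, 0.1986, 0.0818]
tool_rot: [-3.141, 0.0, 1.666]
contact_force: [0.6, -0.6, -1.4]
gripper_width: 0.0479
grasp_force: 13.8
```

Request:
{"fn": "carry_out", "kwargs": {
  "moves": [
    {"translation": [0, 0, -0.015], "roll": 0, "jaw": 0.048},
    {"translation": [0, 0, -0.025], "roll": 0, "jaw": 0.048},
    {"translation": [0, 0, -0.03], "roll": 0, "jaw": 0.048},
    {"translation": [0, 0, -0.03], "roll": 0, "jaw": 0.048},
    {"translation": [0, 0, -0.03], "roll": 0, "jaw": 0.048},
    {"translation": [0, 0, -0.03], "roll": 0, "jaw": 0.048},
    {"translation": [0, 0, -0.02], "roll": 0, "jaw": 0.048},
    {"translation": [0, 0, 0], "roll": 0, "jaw": 0.048}
  ]
}}

```text
clock: 11.95
ee_pos: [0.5337, 0.1989, 0.2645]
tool_rot: [3.137, -0.001, 1.666]
contact_force: [0.6, -0.1, -2.3]
gripper_width: 0.0483
grasp_force: 13.8
```

```bash
python3 -c "
from h import *
go(.541,-.203,.26,1.66)
s=manip.read_camera('scene');cv2.imwrite('pics/s6.png',s)
p=manip.state()['ee_pos'];print(proj('scene',p),proj('scene',p-[0,0,.0666]))
r=lambda im,x,y,w,h,k:cv2.resize(im[y:y+h,x:x+w],(w*k,h*k),interpolation=cv2.INTER_CUBIC)
cv2.imwrite('pics/crop6.png',np.hstack([r(s,205,70,100,120,5)]))"
```

```text
at [0.5337 0.1989 0.2645] yaw 1.6658 shift [-0.4008 -0.0309  0.0045] roll 0.0058
[248.57433845 142.67987079] [251.42646952 165.68272092]
```

View pics/crop6.png

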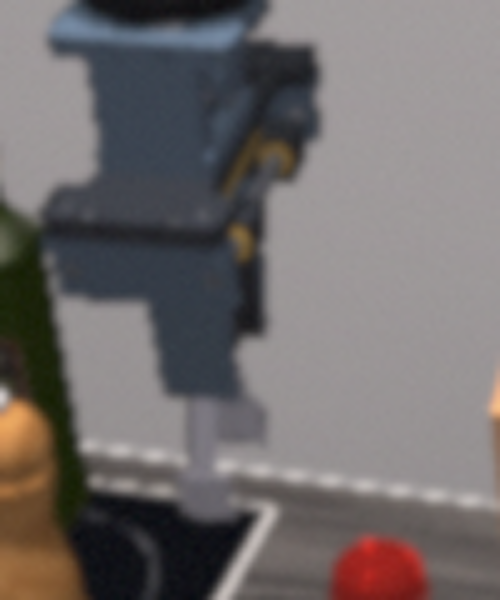

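The tongs hang straight from the fingers: near tip at (246,174), far tip at (254,158), midpoint within about 1 px of prediction. Next I'll carry them over the bulb.

Request:
{"fn": "carry_out", "kwargs": {
  "moves": [
    {"translation": [-0.02, -0.002, 0], "roll": 0, "jaw": 0.048},
    {"translation": [-0.04, -0.003, 0], "roll": 0, "jaw": 0.048},
    {"translation": [-0.045, -0.0035, 0], "roll": 0, "jaw": 0.048},
    {"translation": [-0.045, -0.0035, 0], "roll": 0, "jaw": 0.048},
    {"translation": [-0.045, -0.0035, 0], "roll": 0, "jaw": 0.048},
    {"translation": [-0.045, -0.0035, 0], "roll": 0, "jaw": 0.048},
    {"translation": [-0.045, -0.0035, 0], "roll": 0, "jaw": 0.048},
    {"translation": [-0.045, -0.0035, 0], "roll": 0, "jaw": 0.048}
  ]
}}

```text
clock: 12.8
ee_pos: [0.537, -0.134, 0.2603]
tool_rot: [-3.14, -0.001, 1.666]
contact_force: [1.7, -0.1, -1.7]
gripper_width: 0.0483
grasp_force: 13.8
```

Request:
{"fn": "carry_out", "kwargs": {
  "moves": [
    {"translation": [-0.04, -0.003, 0], "roll": 0, "jaw": 0.048},
    {"translation": [-0.02, -0.002, 0], "roll": 0, "jaw": 0.048},
    {"translation": [-0.01, -0.001, 0.03], "roll": 0, "jaw": 0.048},
    {"translation": [0, 0, 0.03], "roll": 0, "jaw": 0.048},
    {"translation": [0, 0, 0], "roll": 0, "jaw": 0.048},
    {"translation": [0, 0, 0], "roll": 0, "jaw": 0.048}
  ]
}}

```text
clock: 13.4
ee_pos: [0.5381, -0.2023, 0.2014]
tool_rot: [-3.14, -0.001, 1.666]
contact_force: [0.3, -0.6, 0.1]
gripper_width: 0.0482
grasp_force: 13.8
```

```bash
python3 -c "
from h import *
go(.541,-.203,.082,1.66)
s=manip.read_camera('scene');cv2.imwrite('pics/s7.png',s)
r=lambda im,x,y,w,h,k:cv2.resize(im[y:y+h,x:x+w],(w*k,h*k),interpolation=cv2.INTER_CUBIC)
cv2.imwrite('pics/crop7.png',np.hstack([r(s,350,140,110,120,5)]))"
```

```text
at [ 0.5381 -0.2023  0.2014] yaw 1.6658 shift [-0.001   0.0028  0.1194] roll 0.0058
```

View pics/crop7.png

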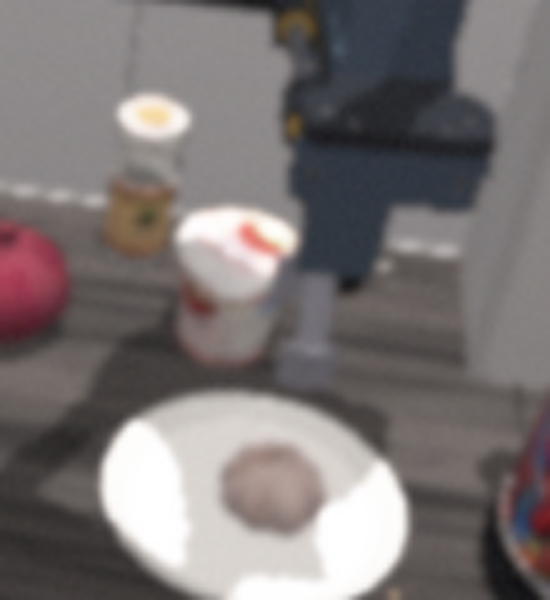

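The tongs are above the plate: near tip at about (411,216) and the bulb at (404,237) below. I'll check the tip's y before going down.

```bash
python3 -c "
from h import *
print(plane('scene',411,216,.135),plane('scene',404.0,237.6,.03),plane('scene',404.0,237.6,.025))"
```

```text
[ 0.50653452 -0.20377257  0.135     ] [ 0.53617004 -0.2028802   0.03      ] [ 0.54118214 -0.20346367  0.025     ]
```

Request:
{"fn": "carry_out", "kwargs": {
  "moves": [
    {"translation": [-0.001, 0.0028, 0.02], "roll": 0, "jaw": 0.048},
    {"translation": [0, 0, 0.02], "roll": 0, "jaw": 0.048},
    {"translation": [0, 0, 0.01], "roll": 0, "jaw": 0.048},
    {"translation": [0, 0, 0], "roll": 0, "jaw": 0.048}
  ]
}}

```text
clock: 13.85
ee_pos: [0.5414, -0.2031, 0.1518]
tool_rot: [-3.141, -0.0, 1.666]
contact_force: [-0.1, -0.1, -0.2]
gripper_width: 0.0479
grasp_force: 13.8
```

Request:
{"fn": "carry_out", "kwargs": {
  "moves": [
    {"translation": [0, 0, 0.015], "roll": 0, "jaw": 0.048},
    {"translation": [0, 0, 0.015], "roll": 0, "jaw": 0.048},
    {"translation": [0, 0, 0.01], "roll": 0, "jaw": 0.048},
    {"translation": [0, 0, 0], "roll": 0, "jaw": 0.048}
  ]
}}

```text
clock: 14.25
ee_pos: [0.5414, -0.2032, 0.1117]
tool_rot: [-3.141, -0.0, 1.666]
contact_force: [0.2, -0.4, -1.0]
gripper_width: 0.0478
grasp_force: 13.8
```

Request:
{"fn": "carry_out", "kwargs": {
  "moves": [
    {"translation": [0, 0, 0.01], "roll": 0, "jaw": 0.048},
    {"translation": [0, 0, 0.01], "roll": 0, "jaw": 0.048},
    {"translation": [0, 0, 0.007], "roll": 0, "jaw": 0.048},
    {"translation": [0, 0, 0], "roll": 0, "jaw": 0.048}
  ]
}}

```text
clock: 14.65
ee_pos: [0.5409, -0.2031, 0.0838]
tool_rot: [-3.14, -0.001, 1.666]
contact_force: [0.4, -0.6, -0.9]
gripper_width: 0.0484
grasp_force: 13.8
```

```bash
python3 -c "
from h import *
go(.541,-.203,.082,1.66);print(manip.state()['contact_force'])
s=manip.read_camera('scene');cv2.imwrite('pics/s8.png',s)
r=lambda im,x,y,w,h,k:cv2.resize(im[y:y+h,x:x+w],(w*k,h*k),interpolation=cv2.INTER_CUBIC)
cv2.imwrite('pics/crop8.png',np.hstack([r(s,350,180,110,100,5)]))"
```

```text
at [ 0.5409 -0.2031  0.0838] yaw 1.6658 shift [0.0001 0.0001 0.0018] roll 0.0058
[ 0.42632842 -0.63187389 -0.88060765]
```

View pics/crop8.png

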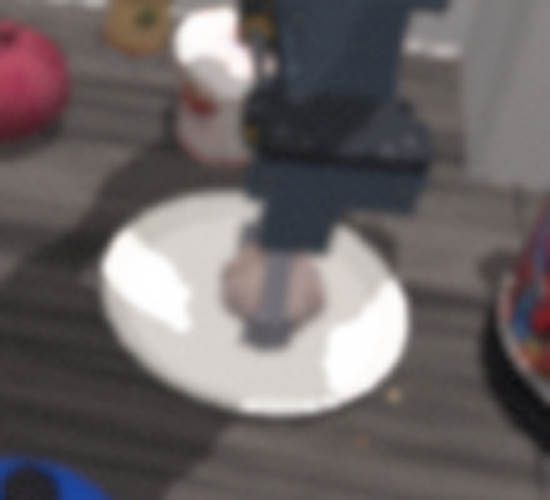

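The tips straddle the bulb, with the near pad at about (404,243) centred on it. I'll close them.

Request:
{"fn": "carry_out", "kwargs": {
  "moves": [
    {"translation": [0, 0, 0.001], "roll": 0, "jaw": 0.046},
    {"translation": [0, 0, 0], "roll": 0, "jaw": 0.044},
    {"translation": [0, 0, 0], "roll": 0, "jaw": 0.042},
    {"translation": [0, 0, 0], "roll": 0, "jaw": 0.04},
    {"translation": [0, 0, 0], "roll": 0, "jaw": 0.036},
    {"translation": [0, 0, 0], "roll": 0, "jaw": 0.032},
    {"translation": [0, 0, 0], "roll": 0, "jaw": 0.032},
    {"translation": [0, 0, 0], "roll": 0, "jaw": 0.032}
  ],
  "squeeze": 35
}}

```text
clock: 15.5
ee_pos: [0.5416, -0.2034, 0.084]
tool_rot: [3.141, 0.0, 1.666]
contact_force: [-0.3, 1.2, 1.7]
gripper_width: 0.0462
grasp_force: 35.0
```

Request:
{"fn": "carry_out", "kwargs": {
  "moves": [
    {"translation": [0, 0, -0.005], "roll": 0, "jaw": 0.032},
    {"translation": [0, 0, -0.01], "roll": 0, "jaw": 0.032},
    {"translation": [0, 0, -0.02], "roll": 0, "jaw": 0.032},
    {"translation": [0, 0, -0.02], "roll": 0, "jaw": 0.032},
    {"translation": [0, 0, 0], "roll": 0, "jaw": 0.032}
  ]
}}

```text
clock: 16.0
ee_pos: [0.5429, -0.204, 0.1419]
tool_rot: [3.138, 0.002, 1.666]
contact_force: [-0.4, -0.3, -1.5]
gripper_width: 0.0461
grasp_force: 35.0
```

Request:
{"fn": "carry_out", "kwargs": {
  "moves": [
    {"translation": [0, 0, -0.015], "roll": 0, "jaw": 0.032},
    {"translation": [0, 0, -0.025], "roll": 0, "jaw": 0.032},
    {"translation": [0, 0, -0.03], "roll": 0, "jaw": 0.032},
    {"translation": [0, 0, -0.03], "roll": 0, "jaw": 0.032},
    {"translation": [0, 0, -0.03], "roll": 0, "jaw": 0.032},
    {"translation": [0, 0, -0.02], "roll": 0, "jaw": 0.032},
    {"translation": [0, 0, 0], "roll": 0, "jaw": 0.032},
    {"translation": [0, 0, 0], "roll": 0, "jaw": 0.032}
  ]
}}

```text
clock: 16.8
ee_pos: [0.5412, -0.2032, 0.2883]
tool_rot: [-3.141, -0.0, 1.666]
contact_force: [0.5, 0.4, -2.0]
gripper_width: 0.0462
grasp_force: 35.0
```

```bash
python3 -c "
from h import *
s=manip.read_camera('scene');cv2.imwrite('pics/s9.png',s)
q=manip.state();print(q['ee_pos'],q['gripper_width'],q['grasp_force'])
r=lambda im,x,y,w,h,k:cv2.resize(im[y:y+h,x:x+w],(w*k,h*k),interpolation=cv2.INTER_CUBIC)
cv2.imwrite('pics/crop9.png',r(s,220,90,260,200,3)[:600])"
```

```text
[ 0.54093346 -0.20310276  0.28768411] 0.04603376556740365 34.99976157210767
```

View pics/crop9.png

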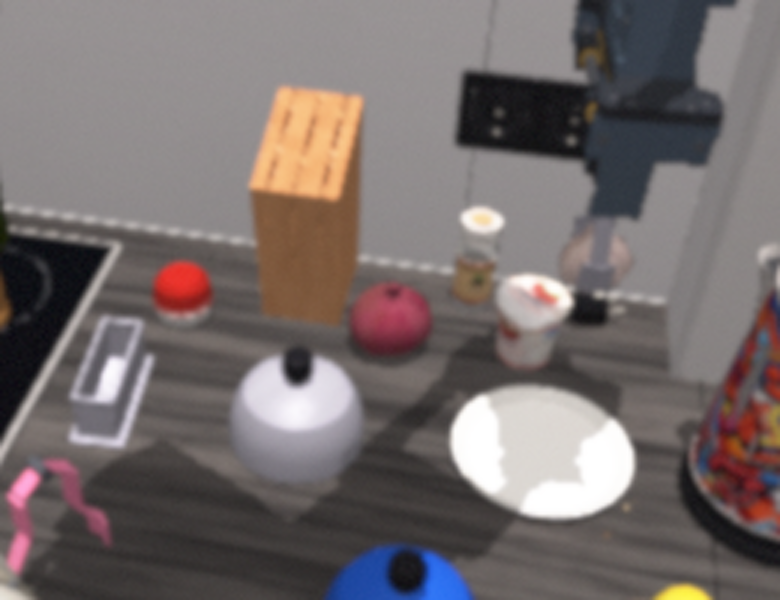

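The bulb is held in the tongs at about (418,175), roughly 0.2 m up. The plate is empty and in its place, the cover stands upright at (319,230), and the bystanders in view look untouched. I'm handing in.

```bash
python3 -c "
from workcell import manip
print(manip.job_done())"
```

```text
the job is handed in; nothing more can be done
None
```

Job handed in at about 17 s, with no verdict shown: the cover stands upright on free worktop between plate and stand, and the garlic bulb is held in the tongs about 20 cm above the worktop.

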